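# Light the lacquer plate at a slant with the docked inspection lamp

## Robot

A 6-joint arm with a two-finger parallel gripper is mounted at the origin on the work surface; the furniture and walls round the work are solid. World frame = base frame: x ahead of the robot, y to its left, z up, the work surface at z = 0. Lengths are in mm, angles in rad, forces in N, time in s.
With the tool pointing down it reaches from about 350 to 850 mm from the base axis. Payload 8.1 kg.
Tool frame: the origin (TCP) lies on the centre line of the jaws, within the pads' length; the fingertips stand 11 mm ahead of it and the grasp point (between the pads) lies 8 mm behind it (r.nose_length is the z of the fingertips in the tool frame, in mm); z points along the fingers, y is the line along which they close (so a half turn about z gives the same grasp; the last joint's range is limited). The gripper opens to 93 mm and grips with 3 to 60 N. Pads are 15 mm wide; open, the fingers measure 128 mm over their backs; the gripper's body (75 mm by 188 mm) begins 65 mm behind the grasp point.
Start: joints at [-1.194, 0.13, 1.488, -0, 1.523, -0.085], TCP at [267.356, -537.146, 229.635] pointing down, gripper open.
Joint ranges: [-2.96, 2.96], [-0.89, 2.26], [0.02, 2.5], [-1.34, 4.48], [0, 2.73], [-2.66, 2.66]. Speed limits (rad/s): [2.39, 2.39, 2.79, 3.14, 3.14, 3.14].

## Interface

Orientations are given as a unit quaternion [w, x, y, z].
In Python, from bench import r, eyes, job gives the robot as it stands.
- The arm moves only by the tool carry_out, never from a script. Its argument "moves" is a list that holds one entry, the list of rows, each a list of 7 numbers: the finger opening in mm, from 0 to 93, then the shift along the tool's x, y, z in units of 40 mm (1.0 is 40 mm), then the turn, a rotation vector about the tool's x, y, z in units of 8 degrees (1.0 is 8 degrees). A call has 1 to 12 rows; each row is the pose to reach, as a shift and turn from the pose commanded when the call began, along the tool's axes at that moment; what a row does not reach only later rows make up. A row lasts 1/10 s, in which the tool goes at most 50 mm and 8.59 degrees, less where a joint would pass 70% of its speed; a pose out of reach is approached as far as the arm can. A call with a gripper value outside its range is refused whole. The fingers move at their own pace and stop on an object; the grip force is fixed at half the most. Time passes only in rows, so rows that repeat a pose let the fingers close. It gives the time, the measured TCP pose, the force, the opening and the grip force at its end, in the units of the state.
- r.read_state(): the state, without advancing time (a new reading comes with each control period).
- eyes.grab_frame(name): name is "scene" or "top" or "wrist"; returns a dict with "image" (420x560x3 uint8, red, green, blue), "K" (3x3 intrinsics, pixels), "R" (3x3) and "t" (3): a world point X has camera coordinates R X + t. Camera axes: x right, y down, z forward; pixel columns grow to the right and rows downward; lengths in mm; the calibration is good to about 2 mm. A picture is of the moment at which its call begins. There is no depth.
- job.close_job(): hands the job in; it is judged then, once.
The state is a dict: "time_s": time; "joint_pos": joint angles; "dq": joint speeds; "effort": joint torques, N m; "position": TCP position; "ee_rot": TCP orientation; "force": force on the tool from outside, world axes, zero at the start; "moment": the same for the moment, N m; "width": finger opening in mm; "grip_force": force on a finger pad.
Only numpy, scipy, OpenCV 4.12 (cv2) and the standard library are available. Lean on these libraries where they do the work, as an engineer would, in place of code of your own. Each camera call takes 0.05 s, during which the arm holds its last target. There are 200 camera calls.

## Task

Press the red thumb lever of the charging dock down to unlatch the orange inspection lamp, draw the lamp straight up out of its socket, then turn it and hold it in the air so that its beam strikes the middle of the painted black plate, slanting down at about 40 degrees below the horizontal, with the lens about 24 cm from the middle of the plate. Finish while still holding the lamp there, steady and touching nothing else, for the plate to be looked over; do not touch the plate with the lamp or shift it, and leave the orange jar, the glue bottle and the magnifier where they are.

Things in the scene. Friction and masses are not known exactly. Their poses are not given: they have to be found in the camera images.
- plate: Round black lacquer plate with a bird painted on it, 250 mm across, 22 mm high at the rim, lying face up and loose on the table; origin at the centre of its underside.
- plate_mid (a point): The middle of the plate's painted face, 10 mm above the plate's underside: the point that the beam must strike.
- dock: Black charging dock, fixed, foot 116 x 96 mm. Its square tower, 44 x 44 mm and 83 mm high, has a socket 27 x 27 mm, floor 20 mm above the table. Origin on the table under the socket's centre; -x is the front, where the red thumb lever sticks out; z up. Behind the tower a block 58 mm high; at its sides two grey ears, 60 mm high, out to 38 mm from the centre, carry the latch pin.
- latch (a joint): Angle of the dock's latch: 0 = latched, its steel nose lies over the front of the lamp's collar and blocks the lamp; grows as the thumb lever is pressed down, to the stop at 0.42; from 0.25 the collar is free. Friction (about 2 N at the pad) keeps it where it is left; no spring. Pin along the dock's y, 12 mm in front of the socket's centre, 52 mm above the table.
- latch_pad (a point): Ribbed pad of the red thumb lever (26 mm wide, 64 mm long), on its upper face: with the latch shut 82 mm in front of the socket's centre and 73 mm above the table. Pressed fully down it moves about 31 mm down and 3 mm further to the front. The pad's end is 15 mm further out.
- lamp: Inspection lamp, 140 mm, 0.14 kg (varies), upright in the socket; origin at the centre of its foot end, z from foot to head. Black shank 24 x 24 to 65 mm (all in the socket, 1.5 mm play); grey collar 40 x 34 to 70 mm; orange neck 24 (x) x 26 (y) to 104 mm; orange head to 140 mm, 26 wide, x from -22 to +15. The beam leaves along lamp -x, square to its length; docked, it points to the dock's front.
- lamp_grip (a point): Grasp point of the lamp: on its long axis, 105 mm from the foot, 35 mm below the top of the head; there the flat sides facing lamp +y and -y are 26 mm apart. Its centre of mass lies about 10 mm below it. Axes as lamp.
- lamp_lens (a point): Centre of the lamp's round lens, 24 mm in front of the long axis (lamp -x) and 122 mm from the foot. Axes as lamp: the beam runs from here along -x.
- orange_jar: Orange pigment jar with a pale lid, 48 mm across, 44 mm high, loose on the table; origin at the centre of its underside.
- glue: White glue bottle with a red nozzle, 41 mm across, 123 mm high, loose on the table; origin at the centre of its underside.
- magnifier: Black ring-shaped magnifier, 45 mm across, 18 mm high, loose on the table; origin at the centre of its underside.
- teal_box: Teal book box standing upright behind the plate, fixed: an obstacle. 205 mm wide along its own y, 46 mm thick along its x, 240 mm high; origin at the centre of its underside, z up.
Mind the look-alikes: they are no part of the job. There is more than one size of the orange_jar; the job needs the smaller.

How it is judged:
By the outcome, as a careful person would: the job done as asked, in the order asked, and still so for the second after the job is handed in, while the arm keeps its last pose, push and grip.
It also fails if it takes over 51 s, if anything falls off the work surface, if the arm or the gripper's body presses on something with over 40 N, if the wrist force passes 120 N, or if a joint passes its speed limit or range.

## Working session

There is one attempt and no reset: what is moved stays moved. The work goes in short steps, Python scripts to look and compute and a tool call to move; the robot and the scene stay as the last step left them, time stands still between calls to the robot, and variables do not carry over. Pictures are saved under pics/ and viewed, at most 11 in all, crops included, and the job is handed in when it is done.

Besides the shell and the picture viewer there is one more tool, called as name([rows], argument=value, ...), one row to a line, values as JSON. carry_out: Moves the arm, as the interface text tells. Its arguments: {"type":"object","properties":{"moves":{"type":"array","items":{"type":"array","items":{"type":"array","items":{"type":"number"}}}}},"required":["moves"]}

```bash
mkdir -p pics; cat > h.py <<'E'
import numpy as np, cv2
from bench import r, eyes, job
from scipy.spatial.transform import Rotation as Ro
def grab(n,f=None):
    d=eyes.grab_frame(n)
    if f: cv2.imwrite('pics/'+f,d['image'][:,:,::-1])
    return d
def ray(d,u,v):
    R=np.array(d['R']);t=np.array(d['t'])
    k=R.T@np.linalg.inv(d['K'])@[u,v,1.]
    return -R.T@t,k/np.linalg.norm(k)
def onz(d,u,v,z):
    c,k=ray(d,u,v); return c+k*(z-c[2])/k[2]
def proj(d,X):
    p=np.array(d['K'])@(np.array(d['R'])@np.array(X,float)+np.array(d['t'])); return p[:2]/p[2]
def quat(q): return Ro.from_quat([q[1],q[2],q[3],q[0]])
E
python3 - <<'E'
from h import *
a=grab('scene','s1.png');b=grab('top','t1.png')
for d in(a,b): print(ray(d,280,210))
print(r.read_state())
E
```

```text
(array([1525.11736066,  166.13494034,  996.01822613]), array([-0.73683591, -0.16407505, -0.6558599 ]))
(array([ 312.37794551,  -54.32096063, 1494.90620286]), array([ 0.1443159 , -0.01057571, -0.98947515]))
{'time_s': 0.1, 'joint_pos': array([-1.19443673e+00,  1.31115409e-01,  1.48918375e+00, -1.84450253e-05,
        1.52300345e+00, -8.54032081e-02]), 'dq': array([ 5.73659923e-04, -2.39661176e-03, -3.98422536e-04,  1.80067337e-05,
        1.72060343e-03,  5.47018576e-04]), 'effort': array([ 1.82370317e-03, -5.61342716e+01, -4.93094873e+01,  7.70314015e-02,
        2.92333681e-02, -1.18564887e-05]), 'position': array([ 267.14148034, -536.68205002,  228.66721453]), 'ee_rot': array([-8.44611924e-04,  9.73464619e-01,  2.28835979e-01, -1.33056785e-04]), 'force': array([ 0.05194407, -0.43654221, -0.51516809]), 'moment': array([ 0.08467684, -0.025874  ,  0.00965635]), 'grip_force': 0.0, 'width': 93.0902219279081}
```

View pics/s1.png

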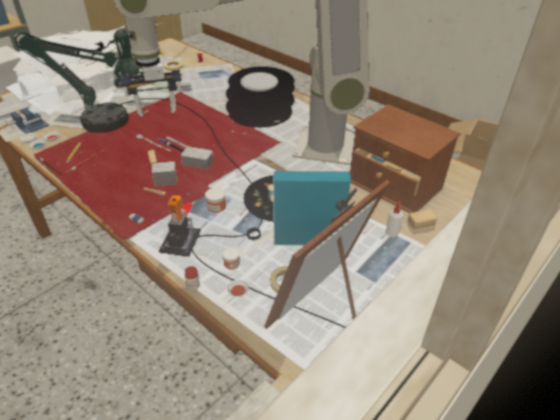

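View pics/t1.png

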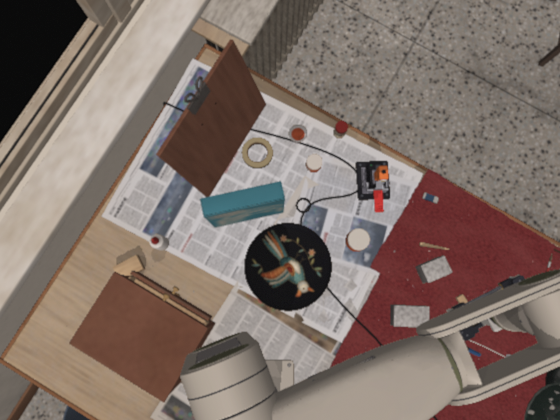

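The top view shows the plate at about (288,266), the dock at (374,181) with its red lever running to (379,208), and the teal box at (243,204). The small jar is at (314,163) and the larger one at (358,240). The magnifier is at (303,205) and the glue at (156,241).

```bash
python3 - <<'E'
from h import *
b=cv2.imread('pics/t1.png'); 
cv2.imwrite('pics/t1c.png',cv2.resize(b[140:320,190:430],None,fx=3.3,fy=3.3,interpolation=cv2.INTER_CUBIC))
d=grab('top'); im=d['image']; hsv=cv2.cvtColor(im,cv2.COLOR_RGB2HSV)
def blob(m,x0,y0,x1,y1):
    k=np.zeros(m.shape,np.uint8);k[y0:y1,x0:x1]=m[y0:y1,x0:x1]
    c=max(cv2.findContours(k,0,cv2.CHAIN_APPROX_NONE)[0],key=cv2.contourArea);return c
H,S,V=cv2.split(hsv)
red=(((H<5)|(H>172))&(S>150)&(V>90)).astype(np.uint8)*255
org=((H>=6)&(H<20)&(S>150)&(V>90)).astype(np.uint8)*255
teal=((H>85)&(H<105)&(S>90)).astype(np.uint8)*255
blk=(V<60).astype(np.uint8)*255
for n,m,box,z in(('lever',red,(355,165,395,218),73),('lamp',org,(355,155,395,200),150),('teal',teal,(190,170,295,235),240)):
    c=blob(m,*box);q=cv2.boxPoints(cv2.minAreaRect(c));M=cv2.moments(c)
    print(n,cv2.contourArea(c),cv2.minAreaRect(c),[onz(d,*p,z).round(0)[:2].tolist() for p in q])
c=cv2.convexHull(blob(cv2.morphologyEx(blk,cv2.MORPH_CLOSE,np.ones((9,9))),235,215,335,315))
e=cv2.fitEllipse(c);print('plate',e,onz(d,*e[0],18), [onz(d,e[0][0]+s,e[0][1],20)[:2] for s in(-e[1][0]/2,e[1][0]/2)])
c=blob(blk,350,150,400,205);rr=cv2.minAreaRect(c);print('dock',rr,[onz(d,*p,20).round(0)[:2].tolist() for p in cv2.boxPoints(rr)])
for n,u,v,z in(('jar',314,163,44),('bigjar',358,240,50),('mag',303,205,15),('glue',156,241,120)):print(n,onz(d,u,v,z).round())
for p in [(0,0,0),(500,0,0),(500,-500,0)]:print(p,proj(d,p))
E
```

```text
lever 149.0 ((377.5, 201.0), (20.0, 9.0), 90.0) [[576.0, -331.0], [576.0, -356.0], [519.0, -355.0], [519.0, -329.0]]
lamp 131.0 ((381.0, 172.5), (13.0, 12.0), 90.0) [[630.0, -323.0], [630.0, -355.0], [594.0, -354.0], [594.0, -322.0]]
teal 1470.5 ((242.19412231445312, 199.1196746826172), (21.243240356445312, 81.8199691772461), 80.16643524169922) [[530.0, 130.0], [566.0, -69.0], [514.0, -78.0], [478.0, 119.0]]
plate ((288.2080383300781, 265.4334411621094), (86.22303009033203, 90.83936309814453), 0.8138757944107056) [368.47791279 -94.40144274  18.        ] [array([367.69120449,  28.11562881]), array([ 369.11446141, -217.11656781])]
dock ((371.0, 180.0), (38.0, 30.0), 90.0) [[675.0, -293.0], [676.0, -381.0], [562.0, -378.0], [561.0, -291.0]]
jar [ 662. -167.   44.]
bigjar [ 439. -290.   50.]
mag [ 543. -137.   15.]
glue [427. 260. 120.]
(0, 0, 0) [253.47948306 399.55222209]
(500, 0, 0) [255.86117779 220.1319121 ]
(500, -500, 0) [426.43647865 221.33799487]
```

View pics/t1c.png

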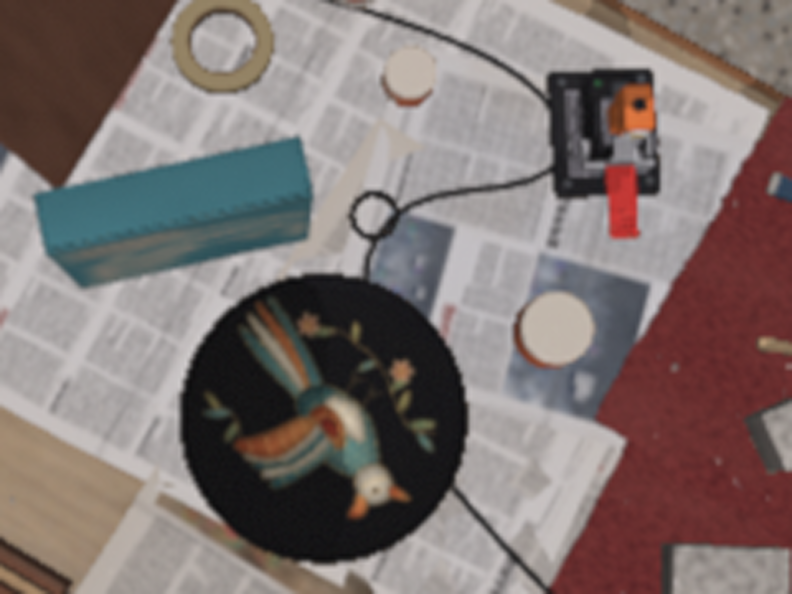

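The crop shows the lamp head at about (633,108) in crop pixels, and the lever running down to (626,237). That puts the dock at roughly (616,-339) with a yaw of about +0.06, its front facing world -x. The lever's pad end is at about x=519, 97 mm in front of the socket, as specified. The plate comes out 245 mm across, centred at (368,-94).

```bash
cat >> h.py <<'E'
def plan(pos,R):   # R: scipy Rotation target; prints shift & turn in move units
    s=r.read_state();R0=quat(s['ee_rot'])
    dp=R0.inv().apply(np.array(pos)-s['position'])/40
    w=(R0.inv()*R).as_rotvec()/np.radians(8)
    print('now',s['position'].round(1),'shift',dp.round(3),'turn',w.round(3),'rows>=',np.linalg.norm(dp)*40/50,np.linalg.norm(w)*8/8.59)
def down(yaw):     # tool down, tool x along yaw
    x=np.array([np.cos(yaw),np.sin(yaw),0]);z=np.array([0,0,-1.]);return Ro.from_matrix(np.c_[x,np.cross(z,x),z])
E
python3 - <<'E'
from h import *
plan([524,-344,200],down(.06))
E
```

```text
now [ 267.2 -536.7  228.8] shift [ 7.894 -1.452  0.724] turn [-1.000e-02  1.000e-03  2.878e+00] rows>= 6.447541283218491 2.680327501947343
```

carry_out([
  [[0,1.5,-0.3,0,0,0,0.5],[0,3,-0.6,0,0,0,1],[0,4.5,-0.9,0.2,0,0,1.6],[0,6,-1.1,0.4,0,0,2.2],[0,7,-1.3,0.6,0,0,2.6],[0,7.9,-1.45,0.72,0,0,2.88],[0,7.9,-1.45,0.72,0,0,2.88],[0,7.9,-1.45,0.72,0,0,2.88],[0,7.9,-1.45,0.72,0,0,2.88],[0,7.9,-1.45,0.72,0,0,2.88]],
])

```text
time_s: 1.15
position: [523.6, -345.3, 200.9]
ee_rot: [0.0, 1.0, 0.029, -0.0]
force: [0.6, 0.1, -0.7]
width: 17.8
grip_force: 0.0
```

```bash
python3 - <<'E'
from h import *
plan([524,-344,200],down(.06))
d=grab('wrist','w1.png');np.savez('w1.npz',**{k:np.array(v) for k,v in d.items()})
print(ray(d,280,210))
for p in[(535,-344,73),(613,-339,160),(519,-345,75)]:print(proj(d,p))
E
```

```text
now [ 523.6 -345.3  200.9] shift [ 0.011 -0.031  0.023] turn [ 0.002  0.003 -0.008] rows>= 0.03190101817679483 0.008306019605512397
(array([ 599.0930051 , -342.07596602,  355.49228156]), array([-0.27446823, -0.01142706, -0.96152827]))
[279.4021253  189.89642812]
[277.30823206  77.12693677]
[279.48759455 210.00269823]
```

View pics/w1.png

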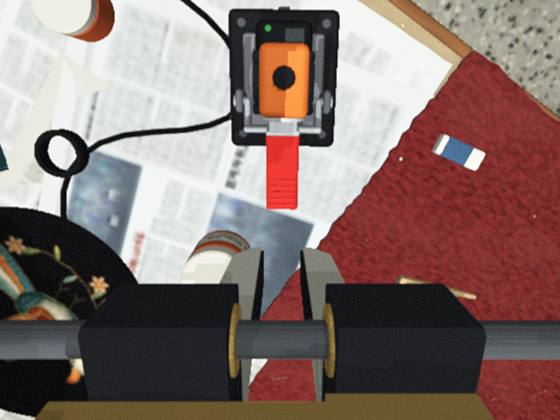

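The wrist view shows the lever at columns 266-298, ending at row 209, and the lamp head at columns 259-312, rows 42-118. The lever end is as predicted in x; everything sits a few mm further to -y.

```bash
python3 - <<'E'
from h import *
d=np.load('w1.npz');im=d['image'];H,S,V=cv2.split(cv2.cvtColor(im,cv2.COLOR_RGB2HSV))
for n,m,z,a,b in(('lever',((H<5)|(H>172))&(S>150)&(V>90),75,230,330),('lamp',(H>=6)&(H<20)&(S>150)&(V>90),160,230,330)):
    m=m.astype(np.uint8);m[:,:a]=0;m[:,b:]=0;m[220:]=0
    m=cv2.morphologyEx(m*255,cv2.MORPH_OPEN,np.ones((3,3)));c=max(cv2.findContours(m,0,1)[0],key=cv2.contourArea)
    rr=cv2.minAreaRect(c);print(n,rr,[onz(d,*p,z).round(1)[:2].tolist() for p in cv2.boxPoints(rr)])
for c in((230,10),(337,10),(232,146),(333,146)):print(onz(d,*c,18).round(0))
for k in ((246,266),(259,276),(285,36)): pass
E
```

```text
lever ((282.0, 172.0), (72.0, 34.0), 90.0) [[576.5, -330.7], [578.1, -356.4], [521.6, -360.5], [520.0, -333.3]]
lamp ((283.9999694824219, 79.49998474121094), (49.99999237060547, 74.99998474121094), 0.0) [[592.9, -330.6], [628.8, -329.1], [630.2, -353.7], [594.4, -356.6]]
[ 673. -294.   18.]
[ 679. -384.   18.]
[ 561. -299.   18.]
[ 567. -391.   18.]
```

carry_out([
  [[0,0.15,0.03,0.8,0,0,0],[0,0.15,0.03,1.8,0,0,0],[0,0.15,0.03,2.5,0,0,0],[0,0.15,0.03,2.7,0,0,0],[0,0.15,0.03,2.9,0,0,0],[0,0.15,0.03,3.1,0,0,0],[0,0.15,0.03,3.3,0,0,0],[0,0.15,0.03,3.45,0,0,0],[0,0.15,0.03,3.55,0,0,0],[0,0.15,0.03,3.55,0,0,0]],
])

```text
time_s: 2.2
position: [530.6, -345.1, 58.5]
ee_rot: [-0.0, 1.0, 0.03, 0.0]
force: [-0.4, 0.5, -1.2]
width: 0.8
grip_force: 0.1
```

```bash
python3 - <<'E'
from h import *
d=grab('wrist','w2.png')
E
```

```text
(no output)
```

View pics/w2.png

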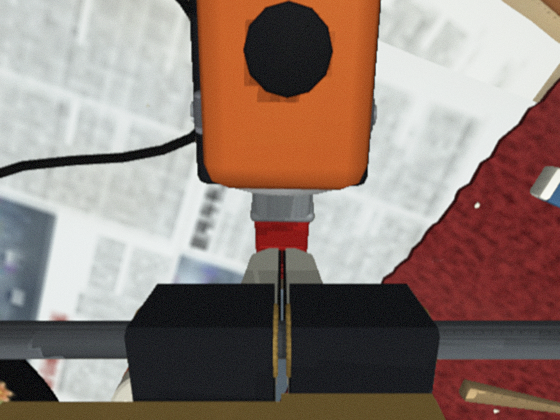

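The fingertips are on the lever, with red visible just behind them at (283,237). I'll push on to the stop.

carry_out([
  [[0,0,0,0.08,0,0,0],[0,0,0,0.14,0,0,0],[0,0,0,0.14,0,0,0]],
])

```text
time_s: 2.55
position: [531.3, -345.5, 56.3]
ee_rot: [0.0, 1.0, 0.03, 0.001]
force: [-8.4, 5.3, 19.5]
width: 0.4
grip_force: 10.6
```

The force of 19.5 N shows the stop is reached. Next I go up, over the lamp, and plan the grasp.

carry_out([
  [[0,0,0,-1,0,0,0],[0,0,0,-2.2,0,0,0],[60,0,0,-3.4,0,0,0],[60,0.8,-0.08,-3.8,0,0,0],[60,1.9,-0.18,-3.8,0,0,0],[60,2.12,-0.19,-3.8,0,0,0],[60,2.12,-0.19,-3.8,0,0,0],[60,2.12,-0.19,-3.8,0,0,0]],
])

```text
time_s: 3.35
position: [613.9, -332.5, 204.4]
ee_rot: [-0.0, 1.0, 0.03, -0.001]
force: [-0.7, -0.9, -0.8]
width: 43.8
grip_force: 0.0
```

```bash
python3 - <<'E'
from h import *
plan([616,-342.5,117],down(.055))
d=grab('scene'); p=proj(d,(580,-343,80)).astype(int); im=d['image'][p[1]-60:p[1]+50,p[0]-70:p[0]+70]
cv2.imwrite('pics/s2.png',cv2.resize(im[:,:,::-1],None,fx=5,fy=5,interpolation=cv2.INTER_CUBIC))
E
```

```text
now [ 613.9 -332.5  204.4] shift [0.041 0.254 2.185] turn [-0.005  0.011  0.035] rows>= 1.7597125781329117 0.034611924477663376
```

View pics/s2.png

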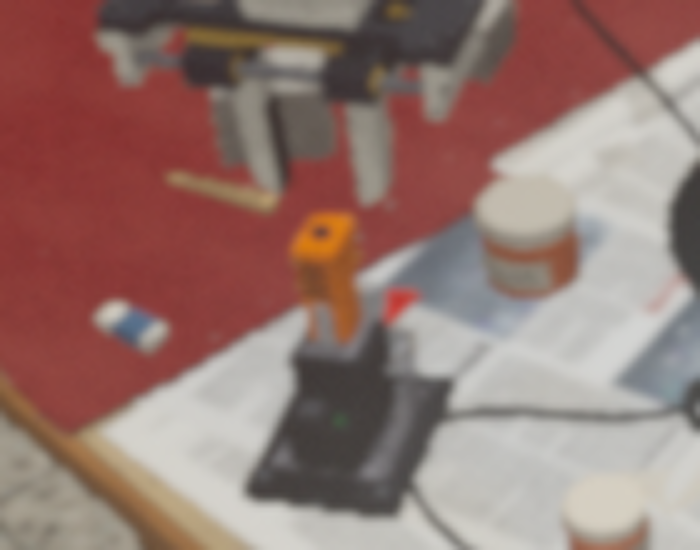

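The crop shows the gripper above the lamp (head at crop (325,235)) and the lever tip lowered at (400,303). I'll correct 10 mm sideways, descend and close.

carry_out([
  [[60,0.04,0.25,0,0,0,0],[60,0.04,0.25,0.2,0,0,0],[60,0.04,0.25,1,0,0,0],[60,0.04,0.25,1.7,0,0,0],[60,0.04,0.25,2.18,0,0,0],[60,0.04,0.25,2.18,0,0,0],[20,0.04,0.25,2.18,0,0,0],[20,0.04,0.25,2.18,0,0,0],[20,0.04,0.25,2.18,0,0,0],[20,0.04,0.25,2.18,0,0,0],[20,0.04,0.25,2.18,0,0,0],[20,0.04,0.25,2.18,0,0,0]],
])

```text
time_s: 4.6
position: [617.3, -342.3, 118.9]
ee_rot: [0.0, 1.0, 0.03, 0.0]
force: [-0.8, 3.0, 4.0]
width: 26.0
grip_force: 30.0
```

Gripped at 26.0 mm. Now I'll draw it straight up.

carry_out([
  [[20,0,0,-0.2,0,0,0],[20,0,0,-0.5,0,0,0],[20,0,0,-0.9,0,0,0],[20,0,0,-1.3,0,0,0],[20,0,0,-1.7,0,0,0],[20,0,0,-2.2,0,0,0],[20,0,0,-2.8,0,0,0],[20,0,0,-3.3,0,0,0],[20,0,0,-3.5,0,0,0],[20,0,0,-3.5,0,0,0]],
])

```text
time_s: 5.6
position: [617.7, -343.2, 260.9]
ee_rot: [0.001, 1.0, 0.03, 0.002]
force: [-0.2, 0.5, -2.4]
width: 25.4
grip_force: 30.0
```

```bash
cat > fin.py <<'E'
from h import *
import sys
def goal(az,P=np.array([368.5,-94.4,10]),dx=0.,dz=8.):
    # dx,dz: grip point in lamp = lamp_grip + (dx,0,..); TCP lies dz further along tool z
    a=np.radians(az);s=np.array([np.cos(a),np.sin(a),0]);e=np.radians(40);up=np.array([0,0,1.])
    b=-s*np.cos(e)-up*np.sin(e);lz=-s*np.sin(e)+up*np.cos(e);lx=-b
    lens=P-240*b;grip=lens+24*lx-17*lz
    R=np.c_[lx,np.cross(-lz,lx),-lz]
    return grip+dx*lx-dz*lz,Ro.from_matrix(R),lens,grip-105*lz
if __name__=='__main__':
    p,R,l,f=goal(-45);print('tcp',p.round(1),'lens',l.round(),'foot',f.round());plan(p,R);plan(p+[0,0,120],R)
E
python3 - <<'E'
from fin import *
d=grab('scene'); s=r.read_state();p=proj(d,s['position']).astype(int); im=d['image'][p[1]-50:p[1]+70,p[0]-70:p[0]+70]
cv2.imwrite('pics/s3.png',cv2.resize(im[:,:,::-1],None,fx=5,fy=5,interpolation=cv2.INTER_CUBIC));print(s['joint_pos'],s['force'])
E
python3 fin.py
```

```text
[-5.79568514e-01  4.11363923e-01  1.10454298e+00 -7.45355617e-05
  1.62423468e+00  9.31619066e-01] [ 0.03973726 -0.20781769 -1.82322008]
tcp [ 522.9 -248.8  160.5] lens [ 499. -224.  164.] foot [ 567. -293.   86.]
now [ 617.1 -342.8  258.8] shift [-2.215 -2.489  2.452] turn [-2.107  4.684  5.799] rows>= 3.309151534885612 7.21422701903335
now [ 617.1 -342.8  258.8] shift [-2.211 -2.486 -0.548] turn [-2.107  4.684  5.799] rows>= 2.697684930223734 7.21422701903335
```

View pics/s3.png

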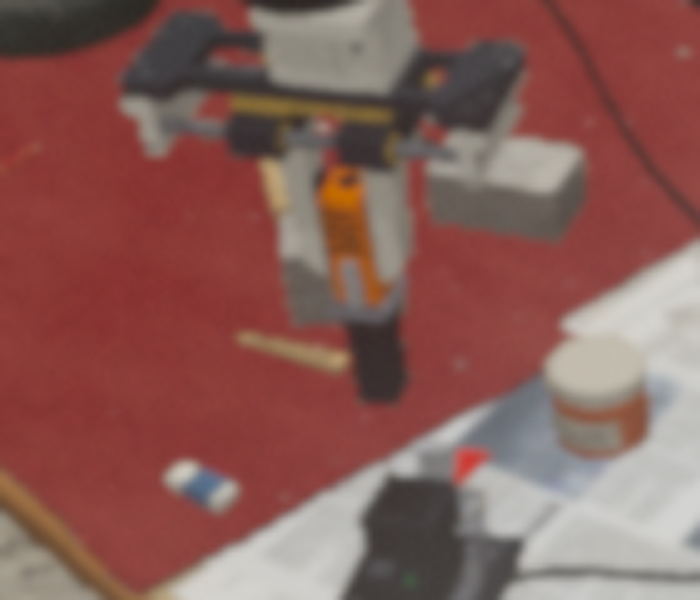

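The lamp is clear of the dock: its shank end is at crop (380,390), well above the tower at (420,490). The lever is still down. Now I'll turn it at height, then check.

carry_out([
  [[20,-0.2,-0.25,-0.5,-0.2,0.47,0.58],[20,-0.45,-0.5,-0.5,-0.42,0.94,1.16],[20,-0.7,-0.8,-0.5,-0.63,1.4,1.74],[20,-0.95,-1.1,-0.5,-0.84,1.87,2.32],[20,-1.2,-1.35,-0.5,-1.05,2.34,2.9],[20,-1.45,-1.6,-0.5,-1.26,2.81,3.48],[20,-1.7,-1.9,-0.5,-1.47,3.28,4.06],[20,-1.95,-2.2,-0.5,-1.68,3.75,4.64],[20,-2.1,-2.4,-0.5,-1.9,4.2,5.22],[20,-2.2,-2.5,-0.5,-2.1,4.68,5.8],[20,-2.2,-2.5,-0.5,-2.1,4.68,5.8],[20,-2.2,-2.5,-0.5,-2.1,4.68,5.8]],
])

```text
time_s: 6.85
position: [522.7, -247.1, 276.6]
ee_rot: [0.13, 0.87, -0.358, 0.314]
force: [-0.6, 0.2, -1.7]
width: 25.5
grip_force: 30.0
```

```bash
sed -i 's/dx=0.,dz=8./dx=1.3,dz=6./' fin.py; python3 - <<'E'
from fin import *
p,R,l,f=goal(-45);plan(p+[0,0,40],R);plan(p,R);print(r.read_state()['joint_pos'].round(2))
grab('scene','s4.png')
E
```

```text
now [ 522.7 -247.1  276.6] shift [-1.158  0.023  1.433] turn [-0.009  0.038  0.031] rows>= 1.4745153788758836 0.046320331196709134
now [ 522.7 -247.1  276.6] shift [-1.797  0.021  2.203] turn [-0.009  0.038  0.031] rows>= 2.274417156795687 0.046320331196709134
[-0.37 -0.54  2.14 -0.33  0.92  2.1 ]
```

View pics/s4.png

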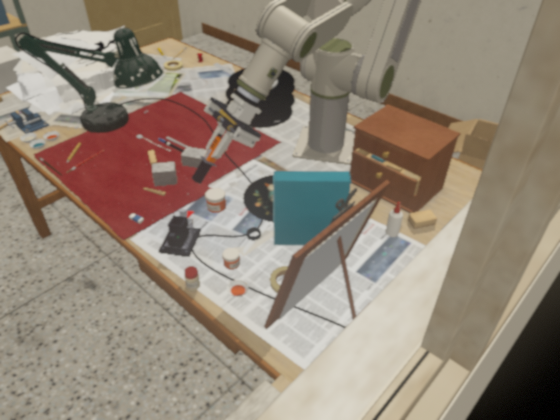

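The scene shows the lamp tilted and held near (207,160), foot outward, with the arm folded back and clear of the box. Descending in two stages while watching the joint ranges.

carry_out([
  [[20,-0.4,0,0.5,0,0,0],[20,-0.8,0,1,0,0,0],[20,-1.15,0.02,1.43,0,0.04,0.03],[20,-1.15,0.02,1.43,0,0.04,0.03],[20,-1.15,0.02,1.43,0,0.04,0.03]],
])

```text
time_s: 7.4
position: [523.5, -250.1, 204.9]
ee_rot: [0.131, 0.867, -0.361, 0.317]
force: [0.2, -0.1, -0.6]
width: 25.9
grip_force: 30.0
```

```bash
python3 - <<'E'
from fin import *
p,R,l,f=goal(-45);plan(p,R);print(r.read_state()['joint_pos'].round(2))
E
```

```text
now [ 523.5 -250.1  204.9] shift [-0.71  -0.01   0.775] turn [ 0.002 -0.014 -0.026] rows>= 0.8406257465994464 0.027402693400931256
[-0.37 -0.48  2.23 -0.38  0.77  2.18]
```

carry_out([
  [[20,-0.35,0,0.4,0,0,0],[20,-0.6,0,0.68,0,0,0],[20,-0.7,0,0.77,0,0,0],[20,-0.7,0,0.77,0,0,0],[20,-0.7,0,0.77,0,0,0]],
])

```text
time_s: 7.9
position: [523.4, -248.7, 165.1]
ee_rot: [0.131, 0.867, -0.361, 0.319]
force: [0.4, -0.6, -1.0]
width: 26.1
grip_force: 30.0
```

```bash
python3 - <<'E'
from fin import *
p,R,l,f=goal(-45);plan(p,R);s=r.read_state();print(s['joint_pos'].round(2),s['force'].round(1))
d=grab('scene'); q=proj(d,s['position']).astype(int);x0,y0=q[0]-50,q[1]-60
cv2.imwrite('pics/s5.png',cv2.resize(d['image'][y0:y0+120,x0:x0+160,::-1],None,fx=5,fy=5,interpolation=cv2.INTER_CUBIC))
w=grab('wrist','w5.png')
lz=-R.as_matrix()[:,2];lx=R.as_matrix()[:,0]
for n,dd in(('s',d),('w',w)):
  for nm,X in(('foot',f),('lens',l),('top',f+140*lz),('plate',[368.5,-94.4,10])):
    u=proj(dd,X);print(n,nm,u.round(1),((u-[x0,y0])*5).round() if n=='s' else '')
E
```

```text
now [ 523.4 -248.7  165.1] shift [-0.047  0.011  0.03 ] turn [-0.008 -0.038 -0.033] rows>= 0.045598854291550424 0.04695386306660069
[-0.37 -0.43  2.28 -0.43  0.68  2.24] [ 0.4 -0.6 -1. ]
s foot [198.2 211.9] [166. 445.]
s lens [225.9 180.2] [305. 286.]
s top [223.1 172.9] [290. 249.]
s plate [279.2 199.8] [571. 384.]
w foot [281.6 219.2] 
w lens [281.5 357.3] 
w top [281.1 333.2] 
w plate [283.3 698.7]
```

View pics/s5.png

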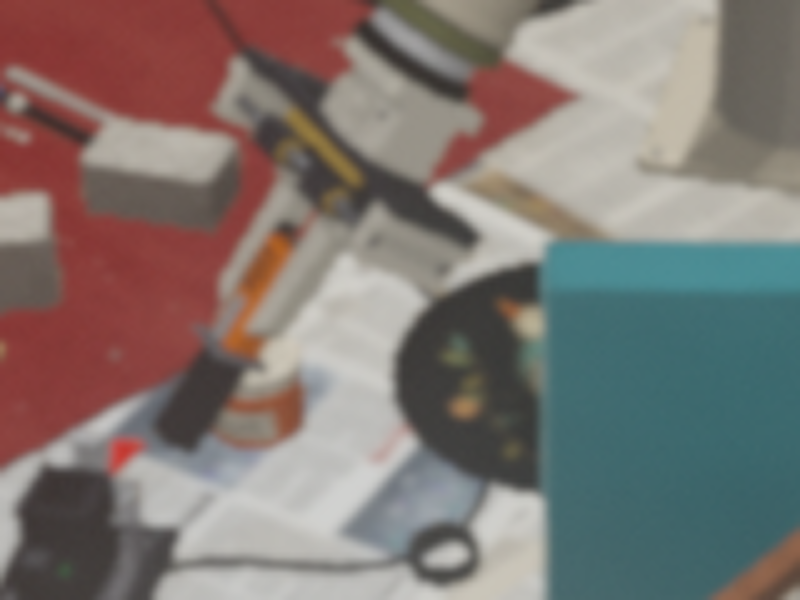

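View pics/w5.png

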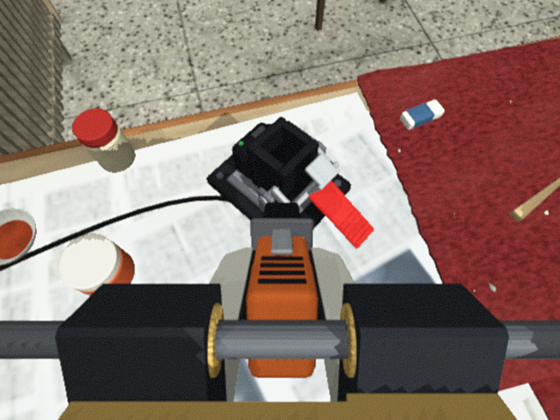

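The scene crop shows the lamp slanting, with the foot at crop (178,438) against a predicted (166,445), and clear of the big jar, dock and plate. The wrist view shows the collar at columns 251-312, rows 218-250, and the head's edge at row 376. I'll compare these with the model to check for lamp pitch in the grip.

```bash
python3 - <<'E'
from fin import *
w=grab('wrist');s=r.read_state();Rt=quat(s['ee_rot']).as_matrix();lx,ly,lz=Rt[:,0],-Rt[:,1],-Rt[:,2]
F=['collar20,17,70','collar20,17,65','collar20,17,70','head15,13,140','head-22,13,140','foot-12,12,0','head15,13,104']
for pitch in(-4,0,4):
  Q=Ro.from_rotvec(np.radians(pitch)*ly).as_matrix()
  P=lambda x,y,z:proj(w,s['position']+6*lz+Q@(lx*(x-1.3)+ly*y+lz*(z-105))).round(0).tolist()
  print(pitch,[P(*k) for k in((20,17,65),(20,17,70),(20,-17,70),(15,13,104),(15,13,140),(-22,13,140))])
H,S,V=cv2.split(cv2.cvtColor(w['image'],cv2.COLOR_RGB2HSV))
m=((H>=5)&(H<20)&(S>150)&(V>90))[:, 281];i=np.where(m[225:400])[0]+225;print('orange col281',i.min(),i.max())
t=grab('top');hsv=cv2.cvtColor(t['image'],cv2.COLOR_RGB2HSV);cv2.imwrite('pics/t5.png',t['image'][:,:,::-1])
for k in((-125,0),(125,0),(0,125),(0,-125)):
  print('plate edge px',proj(t,(368.5+k[0],-94.4+k[1],20)).round())
E
```

```text
-4 [[249.0, 212.0], [248.0, 216.0], [313.0, 216.0], [251.0, 254.0], [242.0, 301.0], [246.0, 385.0]]
0 [[249.0, 217.0], [248.0, 219.0], [313.0, 219.0], [251.0, 253.0], [242.0, 294.0], [245.0, 383.0]]
4 [[249.0, 221.0], [249.0, 223.0], [313.0, 223.0], [251.0, 253.0], [242.0, 286.0], [245.0, 380.0]]
orange col281 255 376
plate edge px [288. 310.]
plate edge px [288. 222.]
plate edge px [244. 265.]
plate edge px [332. 266.]
```

View pics/t5.png

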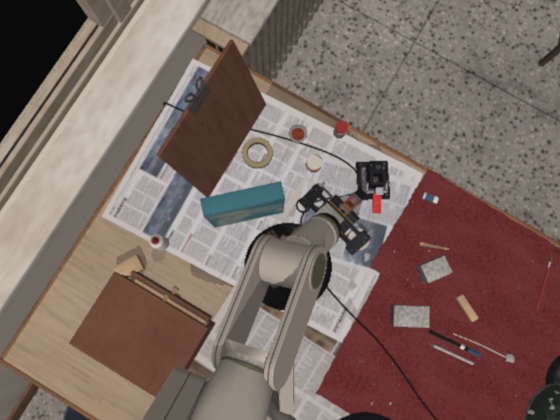

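The top view shows plate, box, jars and magnifier unmoved, with the gripper clear of the box. The collar edge at row 218 against a modelled 219 means there is no pitch in the grip. One last small correction and settle, then I hand in.

carry_out([
  [[20,-0.05,0.01,0.03,0,-0.03,-0.03],[20,-0.05,0.01,0.03,0,-0.03,-0.03],[20,-0.05,0.01,0.03,0,-0.03,-0.03],[20,-0.05,0.01,0.03,0,-0.03,-0.03],[20,-0.05,0.01,0.03,0,-0.03,-0.03],[20,-0.05,0.01,0.03,0,-0.03,-0.03]],
])

```text
time_s: 8.7
position: [521.7, -248.0, 160.8]
ee_rot: [0.13, 0.868, -0.36, 0.316]
force: [-0.4, 0.4, -0.9]
width: 26.1
grip_force: 30.0
```

```bash
python3 - <<'E'
from fin import *
p,R,l,f=goal(-45);plan(p,R);s=r.read_state();print(s['force'].round(1),s['width'],abs(s['dq']).max())
print(job.close_job())
E
```

```text
now [ 521.7 -248.   160.8] shift [ 0.054 -0.007 -0.022] turn [-0.004  0.007 -0.001] rows>= 0.046779407280491084 0.007049577362723778
[-0.4  0.4 -0.9] 26.067480111102288 0.0014107189211874194
the job is handed in; nothing more can be done
None
```

I unlatched the lamp, drew it straight up out of the dock and handed the job in with the arm holding it steady and touching nothing else. By my measurements the beam is on the middle of the plate at about 40° below horizontal with the lens about 24 cm away, the tool being within about 2.5 mm of its target. No verdict came back.

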